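# Bed the viewing tile, then hold the tall sample tube slanted over it

### The arm

A 7-joint arm with a two-finger parallel gripper is mounted at the origin on a cart in front of the work surface, level with it; the furniture and walls round the work are solid. World frame = base frame: x ahead of the robot, y to its left, z up, the work surface at z = 0. Lengths are in m, angles in rad, forces in N, time in s.
With the tool pointing down it reaches from about 0.4 to 0.9 m from the base axis. Payload 5.5 kg.
Tool frame: the origin (TCP) lies at the centre of the arm's flange, where the gripper is bolted on; the fingertips stand 173 mm ahead of it and the grasp point (between the pads) lies 155 mm ahead of it; z points along the fingers, x is the direction in which the jaws open and shut, and the axes are right-handed (so a half turn about z gives the same grasp; the last joint's range is limited). The gripper opens to 85 mm and grips with 20 to 120 N. Pads are 22 mm wide; open, the fingers measure 114 mm over their backs; the gripper's body (76 mm by 85 mm) begins 54 mm behind the grasp point. The pads swing forward as they close: fully open they stand 13 mm farther back than shut.
Start: joints at [-0.9, 0.501, -0.427, 1.55, 0.221, 1.138, -0.21], TCP at [0.258, 0.597, 0.405] pointing down, gripper open.
Joint ranges: [-2.88, 2.88], [-0.31, 2.03], [-1.54, 1.56], [0.2, 2.42], [-1.41, 4.55], [0.19, 2.02], [-2.57, 2.57]. Speed limits (rad/s): [2.57, 2.57, 3.14, 3.14, 3.14, 3.14, 3.14].

### API

Orientations are given as a unit quaternion [x, y, z, w].
In Python, from workcell import manip gives the robot as it stands.
- The arm moves only by the tool play_rows, never from a script. Its argument "commands" is a list of rows, each an object of numbers: "tx", "ty", "tz": the shift along the tool's x, y, z in cm; "rx", "ry", "rz": the turn, a rotation vector about the tool's x, y, z in degrees; "hand": the opening, from -1 (shut) to 1 (fully open). A call has exactly 10 rows; each row shifts and turns the pose as measured when the row begins, along the tool's axes as they then stand; what a row does not reach is not made up. A row lasts 1/10 s, in which the tool goes at most 50 mm and 8.59 degrees, less where a joint would pass 70% of its speed; a pose out of reach is approached as far as the arm can. A call with a gripper value outside its range is refused whole. The fingers move at their own pace and stop on an object; the grip force is fixed at half the most. Time passes only in rows, so rows that do not move let the fingers close, or fill a call up. It gives the time, the measured TCP pose, the force and the opening at its end, in the units of the state.
- manip.read_state(): the state, without advancing time (a new reading comes with each control period).
- manip.get_image(name): name is "scene" or "top" or "wrist"; returns a dict with "img" (480x640x3 uint8, red, green, blue), "fx", "fy", "cx", "cy" (pixels), "view" (4x4, takes a point from world to camera coordinates); the wrist camera has in their place "hand_eye" (4x4, takes a point from camera to tool coordinates, whose origin is the TCP and whose axes are the tool frame's). Camera axes: x right, y down, z forward; pixel columns grow to the right and rows downward; lengths in m; the calibration is good to about 2 mm. A picture is of the moment at which its call begins: read the wrist's pose just before it. There is no depth.
- manip.hand_in(): hands the job in, once; it reports no verdict.
The state is a dict: "time": time; "qpos": joint angles; "qd": joint speeds; "tau": joint torques, N m; "ee_pos": TCP position; "eef_rot": TCP orientation; "contact_force": force on the tool from outside, world axes, zero at the start; "torque": the same for the moment, N m; "opening": finger opening in m.
Only numpy, scipy, OpenCV 4.12 (cv2) and the standard library are available. Lean on these libraries where they do the work, as an engineer would, in place of code of your own. Each camera call takes 0.05 s, during which the arm holds its last target. There are 200 camera calls.

### The job

Get ready to look at the tall sample tube against the white tile. First press the raised edge of the loose tile down until the tile lies flat and fully down in its stand; then draw the tall capped tube out of the rack and hold it over the middle of the tile, slanted halfway between upright and level with the cap end higher, its whole length well clear (about a hand's breadth) above the worktop. Finish while still holding it there, still and touching nothing else; leave the short tubes in the rack and the other things where they are.

Things in the scene. Friction and masses are not known exactly. Their poses are not given: they have to be found in the camera images.
- stand: Grey low tray 110 x 84 mm, 19 mm high, fixed, with a recess 94 x 68 mm for the tile. Origin: centre of its underside; z up; x along its longer side. An 8 mm steel lift-out pin stands 12 mm up from the recess floor, 38 mm from the centre towards -x, under the tile's raised edge; it is a stiff fit, sinks when pressed with about 4 N and stays down.
- seat (a point): Centre of the floor of the stand's recess, 14 mm above the worktop (the rim stands 5 mm higher). Axes as the stand.
- tile: Loose white ceramic tile 90 x 64 x 8 mm in the stand's recess (1 to 2 mm play all round). At the start its -x end is propped up about 12 mm by the pin. Origin: centre of its underside; x along its longer side, as the stand's; z out of its upper face. Pressed flat, its underside is on the recess floor and its upper face 22 mm above the worktop.
- tile_centre (a point): Centre of the tile's upper face.
- tile_raised_edge (a point): Point on the tile's upper face right over the pin, 7 mm in from the raised edge: the place to press. It is 22 mm above the worktop when the tile lies flat.
- rack: Aluminium tube rack 46 x 140 mm, 56 mm high, fixed to the worktop, with three holes of 20 mm in one row along its y axis, 42 mm apart. The tubes stand in them on a lower plate 10 mm above the worktop. Origin: centre of its underside; z up. Its place and yaw vary, as does which tube is in which hole.
- tall_tube: The tall tube: amber glass, 18 mm across, with a white ribbed cylindrical cap 20 mm across and 30 mm long at the top; 135 mm long in all, about 40 g. Origin: centre of its foot; z from foot to cap. It stands in one hole of the rack, top 145 mm above the worktop, 40 mm above the short ones; its foot clears the rack after 50 mm straight up.
- tall_tube_foot (a point): Centre of the tall tube's foot (lower end).
- tall_tube_middle (a point): Point on the tall tube's axis at half its length, 67.5 mm from the foot.
- tall_tube_cap (a point): Middle of the tall tube's cap on the axis, 120 mm from the foot: the place to grip.
- short_tube_a: Short tube, like the tall one but 95 mm long (top 105 mm above the worktop). Origin: centre of its foot. Stays in the rack.
- short_tube_b: The other short tube, the same. Stays in the rack.
- vial_0: Small screw-cap sample vial 32 x 32 x 54 mm, bystander. Origin: centre of its underside.
- vial_2: Another such vial, bystander.
- beaker_100: Glass beaker 53 mm across, 70 mm high, bystander. Origin: centre of its underside.
- petri_0: Lidded glass petri dish 88 mm across, 18 mm high, bystander. Origin: centre of its underside.
- stock_6: Amber screw-cap bottle 47 mm across, 92 mm high, bystander. Origin: centre of its underside.

How it is judged:
On the way, in this order (a step that is already met when the one before it is completed fails the run):
1. the tile is pressed level and fully down in its stand (angle between tile_centre's own z axis and vertical below 0.035 rad and horizontal distance between tile and seat below 0.008 m and z of tile in the frame of seat below 0.003 m), for 0.3 s.
2. the tall tube is drawn out of the rack, held by the fingers (all of step 1 and height (world z) of tall_tube_foot above 0.075 m and contact force between the fingers and tall_tube above 1 N), for 0.2 s.
At the end, for the whole second after the job is handed in: Tall tube still in the fingers, touching nothing else: cap up, 29 to 63 deg from upright, foot over 65 mm high, middle within 45 mm (plan) of the tile centre. Tile within 2 deg of level, 3 mm of the floor, 8 mm of the seat centre. Short tubes moved under 20 mm, bystanders under 30 mm (all of step 1 and angle between tall_tube's own z axis and vertical between 0.5 and 1.1 rad and height (world z) of tall_tube_foot above 0.065 m and horizontal distance between tall_tube_middle and tile_centre below 0.045 m and contact force between the fingers and tall_tube above 1 N and linear speed of tall_tube below 0.03 m/s and angular speed of tall_tube below 0.2 rad/s and contact force between tall_tube and tile below 0.05 N and contact force between tall_tube and stand below 0.05 N and contact force between tall_tube and rack below 0.05 N and contact force between tall_tube and short_tube_a below 0.05 N and contact force between tall_tube and short_tube_b below 0.05 N and contact force between tall_tube and vial_0 below 0.05 N and contact force between tall_tube and vial_2 below 0.05 N and contact force between tall_tube and beaker_100 below 0.05 N and contact force between tall_tube and petri_0 below 0.05 N and contact force between tall_tube and stock_6 below 0.05 N and distance of each of short_tube_a, short_tube_b from where it was at the start of the episode below 0.02 m and distance of each of vial_0, vial_2, beaker_100, petri_0, stock_6 from where it was at the start of the episode below 0.03 m); the arm keeps its last pose, push and grip.
It fails at once if a short tube is pulled out of its place or knocked (distance of any of short_tube_a, short_tube_b from where it was at the start of the episode above 0.02 m).
It fails at once if a bystander is shoved or knocked over (distance of any of vial_0, vial_2, beaker_100, petri_0, stock_6 from where it was at the start of the episode above 0.03 m).
It also fails if it takes over 42 s, if anything falls off the work surface, if the arm or the gripper's body presses on something with over 40 N, if the wrist force passes 120 N, or if a joint passes its speed limit or range.

## Working session

There is one attempt and no reset: what is moved stays moved. The work goes in short steps, Python scripts to look and compute and a tool call to move; the robot and the scene stay as the last step left them, time stands still between calls to the robot, and variables do not carry over. Pictures are saved under pics/ and viewed, about 8 in all and at most 12, crops included, and the job is handed in when it is done.

Besides the shell and the picture viewer there is one more tool, called after "Emit:" as a command line: name --argument value ..., lists and objects as JSON in quotes. play_rows: Moves the arm, as the interface text tells. Its arguments: {"type":"object","properties":{"commands":{"type":"array","items":{"type":"object","properties":{"tx":{"type":"number"},"ty":{"type":"number"},"tz":{"type":"number"},"rx":{"type":"number"},"ry":{"type":"number"},"rz":{"type":"number"},"hand":{"type":"number"}}}}},"required":["commands"]}

```bash
mkdir -p pics; python3 - <<'E'
from workcell import manip
import cv2,numpy as np
s=manip.read_state();print({k:np.round(v,3).tolist() for k,v in s.items()})
for n in("scene","top"):
    d=manip.get_image(n);cv2.imwrite(f"pics/{n}.png",d["img"][...,::-1]);np.savez(n,**d)
    print(n,d["fx"],d["cx"],d["cy"],np.round(d["view"],3).tolist())
E
```

```text
{'time': 0.0, 'qpos': [-0.9, 0.502, -0.427, 1.551, 0.221, 1.138, -0.21], 'qd': [0.0, -0.001, 0.001, -0.001, 0.001, 0.002, 0.0], 'tau': [0.0, -56.953, -5.816, -28.095, 0.011, 0.012, 0.0], 'ee_pos': [0.258, 0.596, 0.404], 'eef_rot': [0.836, 0.549, -0.001, 0.001], 'contact_force': [0.202, 0.087, 0.128], 'torque': [-0.001, -0.001, -0.012], 'opening': 0.085}
scene 456.05695738893064 319.82019677410767 239.97509938034094 [[-0.54, -0.842, 0.013, 0.487], [-0.484, 0.298, -0.823, 0.273], [0.689, -0.451, -0.568, 0.728], [0.0, 0.0, 0.0, 1.0]]
top 595.6698028064861 311.83363039993014 237.57327812839978 [[0.004, -1.0, 0.024, 0.221], [-0.983, -0.008, -0.183, 0.543], [0.183, -0.023, -0.983, 1.383], [0.0, 0.0, 0.0, 1.0]]
```

View pics/top.png

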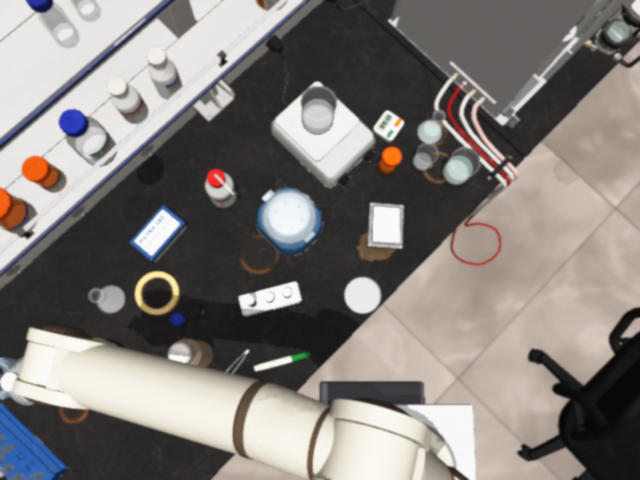

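View pics/scene.png

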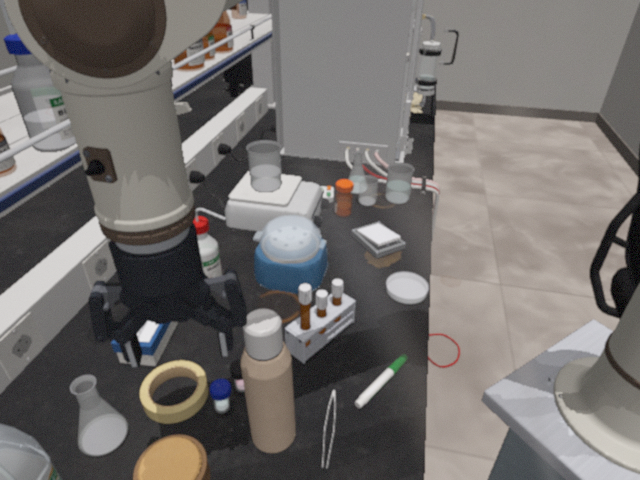

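The top view shows the rack at (270,299), the stand and tile at (385,225), and the petri dish at (362,295). In the scene view the tall tube is the left one, at (305,300), and the tile is at (380,238). I'll enlarge both.

```bash
python3 - <<'E'
import cv2,numpy as np
t=cv2.imread("pics/top.png");s=cv2.imread("pics/scene.png")
f=lambda i,x,y,w,h,k:cv2.resize(i[y:y+h,x:x+w],None,fx=k,fy=k,interpolation=cv2.INTER_CUBIC)
a=f(t,230,190,200,150,4)[:,:800]
b=f(s,270,200,200,150,4)
cv2.imwrite("pics/c1.png",a);cv2.imwrite("pics/c2.png",b)
E
```

```text
(no output)
```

View pics/c1.png

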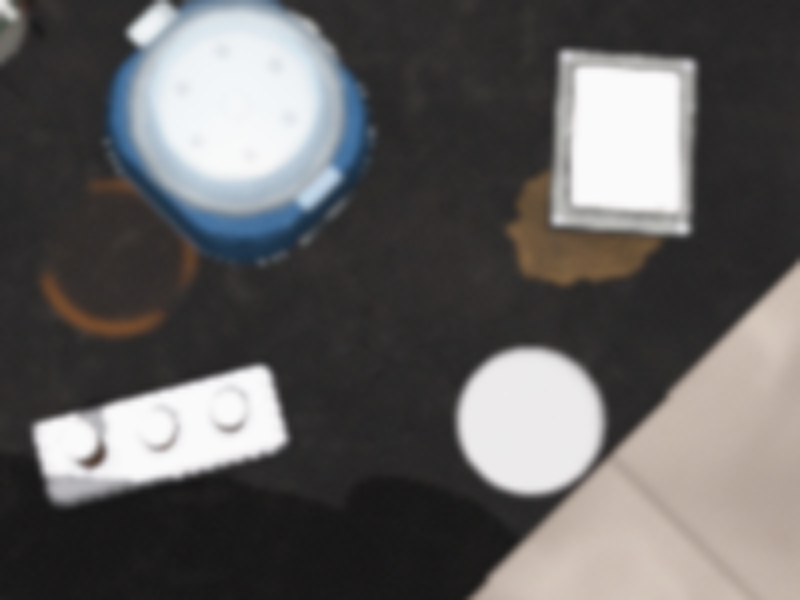

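View pics/c2.png

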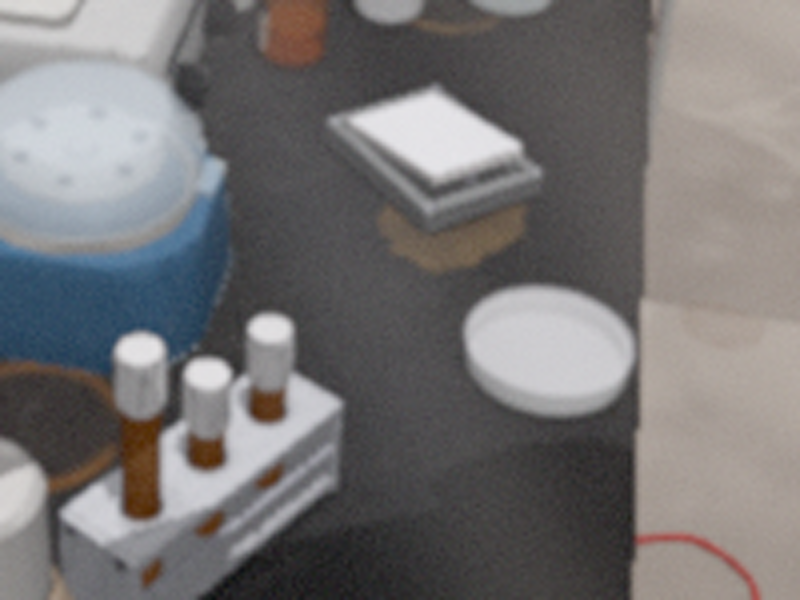

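The crops show the tile's raised edge on the side towards the robot (lower edge in the top crop). The tall tube is in the rack's left hole, with its cap top at about (140,346) in the scene crop. Next I cast rays.

```bash
cat > h.py <<'E'
import numpy as np,cv2
def ray(d,u,v,z):
    V=np.asarray(d["view"],float);R,t=V[:3,:3],V[:3,3];c=-R.T@t
    r=R.T@np.array([(u-d["cx"])/d["fx"],(v-d["cy"])/d["fy"],1]);return c+r*(z-c[2])/r[2]
E
python3 - <<'E'
from h import *
T=np.load("top.npz");S=np.load("scene.npz")
def rect(d,roi,thr,z,name,S_max=60):
    x,y,w,h=roi;im=d["img"][y:y+h,x:x+w]
    m=(im.min(2)>thr).astype(np.uint8)
    if S_max:m&=((im.max(2).astype(int)-im.min(2))<S_max).astype(np.uint8)
    c=max(cv2.findContours(m,0,2)[0],key=cv2.contourArea)
    P=np.array([ray(d,p[0]+x,p[1]+y,z)[:2] for p in c[:,0]],np.float32)*1000
    r=cv2.minAreaRect(P);print(name,np.round(r[0],1),np.round(r[1],1),round(r[2],1))
rect(T,(362,197,48,56),110,.019,"stand",40)
rect(T,(235,278,70,42),90,.056,"rack",60)
rect(T,(340,270,45,48),140,.018,"petri")
for c in[(562,50),(697,60),(690,235),(550,225)]:print("standT",np.round(ray(T,230+c[0]/4,190+c[1]/4,.019),4))
for c in[(328,122),(434,86),(543,176),(432,216)]:print("standS",np.round(ray(S,270+c[0]/4,200+c[1]/4,.019),4))
for c in[(33,423),(268,365),(290,440),(55,505)]:print("rackT",np.round(ray(T,230+c[0]/4,190+c[1]/4,.056),4))
for c,z in[((140,346),.145),((206,368),.105),((271,324),.105)]:print("tubeS",np.round(ray(S,270+c[0]/4,200+c[1]/4,z),4))
for c,z in[((80,438),.145),((160,426),.105),((231,408),.105)]:print("tubeT",np.round(ray(T,230+c[0]/4,190+c[1]/4,z),4))
E
```

```text
stand [579.4  41.9] [ 85.3 112.1] 86.3
rack [394.2 322.8] [ 54.  145.9] 14.5
petri [406.5 101.6] [86.3 86.2] 45.0
standT [0.6364 0.0785 0.019 ]
standT [ 0.6308 -0.0054  0.019 ]
standT [0.5206 0.0016 0.019 ]
standT [0.5261 0.0875 0.019 ]
standS [0.6301 0.0814 0.019 ]
standS [6.285e-01 1.000e-04 1.900e-02]
standS [0.5173 0.0076 0.019 ]
standS [0.5206 0.0881 0.019 ]
rackT [0.4001 0.3962 0.056 ]
rackT [0.4349 0.2592 0.056 ]
rackT [0.391 0.246 0.056]
rackT [0.3526 0.3822 0.056 ]
tubeS [0.3843 0.3634 0.145 ]
tubeS [0.3968 0.3224 0.105 ]
tubeS [0.4064 0.2813 0.105 ]
tubeT [0.3844 0.3615 0.145 ]
tubeT [0.3946 0.3198 0.105 ]
tubeT [0.405  0.2799 0.105 ]
```

Emit:
play_rows --commands '[{"rz":7.5,"tz":-1,"hand":-1},{"rz":7.5,"tz":-1,"hand":-1},{"rz":7.5,"tz":-1,"hand":-1},{"rz":7.5,"tz":-1,"hand":-1},{"rz":7.5,"hand":-1},{"rz":7.5,"hand":-1},{"rz":7.2,"hand":-1},{"hand":-1},{"hand":-1},{"hand":-1}]'

```text
invalid input at $.commands[0]: expected keys tx, ty, tz, rx, ry, rz, hand
```

```bash
cat >> h.py <<'E'
from scipy.spatial.transform import Rotation as Ro
def go(tgt):
    from workcell import manip
    s=manip.read_state();R=Ro.from_quat(s["eef_rot"]).as_matrix();p=np.array(s["ee_pos"])
    print("t",round(s["time"],2),"p",np.round(p,4),"x",np.round(R[:,0],3),"z",np.round(R[:,2],3),"q",np.round(s["qpos"],2),"F",np.round(s["contact_force"],1),"open",s["opening"])
    print("tool cm",np.round(100*R.T@(np.array(tgt)-p),2),"xang",np.degrees(np.arctan2(R[1,0],R[0,0])).round(1))
E
python3 -c "
from h import *;go([.539,.0445,.26])"
```

```text
t 0.1 p [0.2577 0.5964 0.4037] x [ 0.397  0.918 -0.002] z [-0.001 -0.002 -1.   ] q [-0.9   0.5  -0.43  1.55  0.22  1.14 -0.21] F [-0.6  1.  -0.6] open 0.08511050179350017
tool cm [-39.48  47.71  14.44] xang 66.6
```

Emit:
play_rows --commands '[{"tx":0,"ty":0,"tz":-1,"rx":0,"ry":0,"rz":7.5,"hand":-1},{"tx":0,"ty":0,"tz":-1,"rx":0,"ry":0,"rz":7.5,"hand":-1},{"tx":0,"ty":0,"tz":-1,"rx":0,"ry":0,"rz":7.5,"hand":-1},{"tx":0,"ty":0,"tz":-1,"rx":0,"ry":0,"rz":7.5,"hand":-1},{"tx":0,"ty":0,"tz":0,"rx":0,"ry":0,"rz":7.5,"hand":-1},{"tx":0,"ty":0,"tz":0,"rx":0,"ry":0,"rz":7.5,"hand":-1},{"tx":0,"ty":0,"tz":0,"rx":0,"ry":0,"rz":7.2,"hand":-1},{"tx":0,"ty":0,"tz":0,"rx":0,"ry":0,"rz":0,"hand":-1},{"tx":0,"ty":0,"tz":0,"rx":0,"ry":0,"rz":0,"hand":-1},{"tx":0,"ty":0,"tz":0,"rx":0,"ry":0,"rz":0,"hand":-1}]'

```text
time: 1.1
ee_pos: [0.2574, 0.5947, 0.4391]
eef_rot: [0.994, 0.111, -0.004, 0.006]
contact_force: [-0.3, 0.8, -0.3]
opening: -0.0003
```

```bash
python3 -c "
from h import *;go([.539,.0445,.30])"
```

```text
t 1.1 p [0.2574 0.5947 0.4391] x [ 0.975  0.22  -0.008] z [-0.006 -0.012 -1.   ] q [-1.03  0.45 -0.24  1.52  0.11  1.2  -1.07] F [-0.3  0.8 -0.3] open -0.00031951852261807444
tool cm [15.49 59.72 14.41] xang 12.7
```

Emit:
play_rows --commands '[{"tx":1.2,"ty":4.5,"tz":0,"rx":0,"ry":0,"rz":0,"hand":-1},{"tx":1.2,"ty":4.5,"tz":0,"rx":0,"ry":0,"rz":0,"hand":-1},{"tx":1.2,"ty":4.5,"tz":0,"rx":0,"ry":0,"rz":0,"hand":-1},{"tx":1.2,"ty":4.5,"tz":0,"rx":0,"ry":0,"rz":0,"hand":-1},{"tx":1.2,"ty":4.5,"tz":0,"rx":0,"ry":0,"rz":0,"hand":-1},{"tx":1.2,"ty":4.5,"tz":0,"rx":0,"ry":0,"rz":0,"hand":-1},{"tx":1.2,"ty":4.5,"tz":0,"rx":0,"ry":0,"rz":0,"hand":-1},{"tx":1.2,"ty":4.5,"tz":0,"rx":0,"ry":0,"rz":0,"hand":-1},{"tx":1.2,"ty":4.5,"tz":0,"rx":0,"ry":0,"rz":0,"hand":-1},{"tx":1.2,"ty":4.5,"tz":0,"rx":0,"ry":0,"rz":0,"hand":-1}]'

```text
time: 2.1
ee_pos: [0.4815, 0.1773, 0.4398]
eef_rot: [0.992, 0.13, -0.005, 0.003]
contact_force: [0.5, 0.7, 0.0]
opening: 0.0
```

```bash
python3 -c "
from h import *;go([.539,.0445,.25])"
```

```text
t 2.1 p [0.4815 0.1773 0.4398] x [ 0.966  0.257 -0.01 ] z [-0.008 -0.008 -1.   ] q [-0.39  0.19 -0.02  1.86  0.01  1.1  -0.15] F [0.5 0.7 0. ] open 2.2180360002275845e-05
tool cm [ 2.33 14.21 19.04] xang 14.9
```

Emit:
play_rows --commands '[{"tx":0.6,"ty":3.4,"tz":0,"rx":0,"ry":-0.5,"rz":0,"hand":-1},{"tx":0.6,"ty":3.4,"tz":1,"rx":0,"ry":0,"rz":0,"hand":-1},{"tx":0.6,"ty":3.4,"tz":2,"rx":0,"ry":0,"rz":0,"hand":-1},{"tx":0.6,"ty":3.0,"tz":3,"rx":0,"ry":0,"rz":0,"hand":-1},{"tx":0.2,"ty":1,"tz":3,"rx":0,"ry":0,"rz":0,"hand":-1},{"tx":0,"ty":0,"tz":3,"rx":0,"ry":0,"rz":0,"hand":-1},{"tx":0,"ty":0,"tz":3,"rx":0,"ry":0,"rz":0,"hand":-1},{"tx":0,"ty":0,"tz":3,"rx":0,"ry":0,"rz":0,"hand":-1},{"tx":0,"ty":0,"tz":1,"rx":0,"ry":0,"rz":0,"hand":-1},{"tx":0,"ty":0,"tz":0,"rx":0,"ry":0,"rz":0,"hand":-1}]'

```text
time: 3.1
ee_pos: [0.5477, 0.0277, 0.2467]
eef_rot: [0.991, 0.132, -0.005, 0.005]
contact_force: [-0.4, 1.2, 0.9]
opening: -0.0003
```

```bash
python3 -c "
from h import *;go([.539,.0445,.22])
from workcell import manip
d=manip.get_image('wrist');cv2.imwrite('pics/w1.png',d['img'][...,::-1])
print(d['fx'],d['cx'],d['cy'],np.round(d['hand_eye'],3).tolist())"
```

```text
t 3.1 p [0.5477 0.0277 0.2467] x [ 0.965  0.261 -0.011] z [-0.008 -0.012 -1.   ] q [-0.16  0.5   0.07  1.93 -0.03  0.72  0.19] F [-0.4  1.2  0.9] open -0.00026416606508041554
tool cm [-0.37 -1.87  2.66] xang 15.2
341.9190691781131 320.49735077849755 241.34372549833986 [[1.0, -0.0, -0.001, 0.0], [0.0, 0.961, 0.278, -0.071], [0.001, -0.278, 0.961, 0.03], [0.0, 0.0, 0.0, 1.0]]
```

View pics/w1.png

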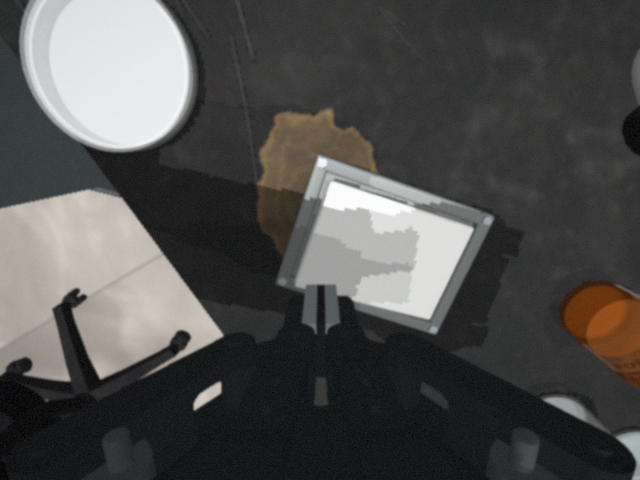

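The wrist view shows the stand's rim corners at (320,157), (493,215), (435,330) and (280,285). The shut fingertips are at (320,290), and the raised edge is the left short side. I'll check the stand centre from these corners.

```bash
python3 -c "
from h import *
from workcell import manip
s=manip.read_state();T=np.eye(4);T[:3,:3]=Ro.from_quat(s['eef_rot']).as_matrix();T[:3,3]=s['ee_pos']
d=manip.get_image('wrist');d['view']=np.linalg.inv(T@d['hand_eye'])
P=np.array([ray(d,u,v,.019) for u,v in[(320,157),(493,215),(435,330),(280,285)]]);print(P.round(4),P.mean(0));
x=P[1]+P[2]-P[0]-P[3];x/=np.linalg.norm(x);print(x,P.mean(0)-.038*x);go(P.mean(0)*[1,1,0]-.038*x+[0,0,.222])"
```

```text
[[0.5296 0.0863 0.019 ]
 [0.6363 0.0809 0.019 ]
 [0.6306 0.     0.019 ]
 [0.5258 0.0042 0.019 ]] [0.58057447 0.04283613 0.019     ]
[ 0.9989853 -0.0450374  0.       ] [0.54261303 0.04454756 0.019     ]
t 3.2 p [0.5484 0.0279 0.2485] x [ 0.965  0.261 -0.008] z [-0.005 -0.011 -1.   ] q [-0.16  0.5   0.07  1.93 -0.03  0.72  0.19] F [0.  1.2 0.4] open -0.0003483373801849628
tool cm [-0.11 -1.79  2.63] xang 15.1
```

Emit:
play_rows --commands '[{"tx":-0.1,"ty":-0.9,"tz":0,"rx":0.6,"ry":0,"rz":0,"hand":-1},{"tx":-0.1,"ty":-0.9,"tz":0,"rx":0,"ry":0,"rz":0,"hand":-1},{"tx":0,"ty":-0.2,"tz":1,"rx":0,"ry":0,"rz":0,"hand":-1},{"tx":0,"ty":0,"tz":1,"rx":0,"ry":0,"rz":0,"hand":-1},{"tx":0,"ty":0,"tz":1,"rx":0,"ry":0,"rz":0,"hand":-1},{"tx":0,"ty":0,"tz":0.6,"rx":0,"ry":0,"rz":0,"hand":-1},{"tx":0,"ty":0,"tz":0.4,"rx":0,"ry":0,"rz":0,"hand":-1},{"tx":0,"ty":0,"tz":0.3,"rx":0,"ry":0,"rz":0,"hand":-1},{"tx":0,"ty":0,"tz":0.3,"rx":0,"ry":0,"rz":0,"hand":-1},{"tx":0,"ty":0,"tz":0.3,"rx":0,"ry":0,"rz":0,"hand":-1}]'

```text
time: 4.2
ee_pos: [0.5426, 0.05, 0.2005]
eef_rot: [0.991, 0.133, -0.0, -0.001]
contact_force: [-1.7, 0.9, 3.6]
opening: 0.0001
```

```bash
python3 -c "
from h import *;go([.541,.0445,.195])"
```

```text
t 4.2 p [0.5426 0.05   0.2005] x [0.965 0.264 0.   ] z [-0.     0.002 -1.   ] q [-0.18  0.57  0.05  1.96 -0.05  0.61  0.17] F [-1.7  0.9  3.6] open 0.00010566983478821283
tool cm [-0.3   0.49  0.55] xang 15.3
```

Emit:
play_rows --commands '[{"tx":0,"ty":0,"tz":0.3,"rx":0,"ry":0,"rz":0,"hand":-1},{"tx":0,"ty":0,"tz":0.3,"rx":0,"ry":0,"rz":0,"hand":-1},{"tx":0,"ty":0,"tz":0.4,"rx":0,"ry":0,"rz":0,"hand":-1},{"tx":0,"ty":0,"tz":0.4,"rx":0,"ry":0,"rz":0,"hand":-1},{"tx":0,"ty":0,"tz":0.4,"rx":0,"ry":0,"rz":0,"hand":-1},{"tx":0,"ty":0,"tz":0.4,"rx":0,"ry":0,"rz":0,"hand":-1},{"tx":0,"ty":0,"tz":0.4,"rx":0,"ry":0,"rz":0,"hand":-1},{"tx":0,"ty":0,"tz":0.4,"rx":0,"ry":0,"rz":0,"hand":-1},{"tx":0,"ty":0,"tz":0.4,"rx":0,"ry":0,"rz":0,"hand":-1},{"tx":0,"ty":0,"tz":0.4,"rx":0,"ry":0,"rz":0,"hand":-1}]'

```text
time: 5.2
ee_pos: [0.5427, 0.0494, 0.1953]
eef_rot: [0.991, 0.132, -0.001, -0.003]
contact_force: [-15.1, -0.8, 43.5]
opening: -0.0
```

```bash
python3 -c "
from h import *;go([.541,.0445,.195])"
```

```text
t 5.2 p [0.5427 0.0494 0.1953] x [ 0.965  0.261 -0.002] z [-0.003  0.005 -1.   ] q [-0.17  0.58  0.05  1.96 -0.05  0.6   0.17] F [-15.1  -0.8  43.5] open -2.938930177333025e-05
tool cm [-0.29  0.43  0.03] xang 15.2
```

Emit:
play_rows --commands '[{"tx":0,"ty":0,"tz":-0.2,"rx":0,"ry":0,"rz":0,"hand":-1},{"tx":0,"ty":0,"tz":-0.5,"rx":0,"ry":0,"rz":0,"hand":-1},{"tx":0,"ty":0,"tz":-1,"rx":0,"ry":0,"rz":0,"hand":-1},{"tx":0,"ty":0,"tz":-2,"rx":0,"ry":0,"rz":0,"hand":-1},{"tx":0,"ty":-1,"tz":-3,"rx":0,"ry":0,"rz":0,"hand":-1},{"tx":0,"ty":-2,"tz":-4,"rx":0,"ry":0,"rz":0,"hand":-1},{"tx":-1,"ty":-3,"tz":-4,"rx":0,"ry":0,"rz":0,"hand":-1},{"tx":-1,"ty":-4,"tz":-4,"rx":0,"ry":0,"rz":0,"hand":-1},{"tx":-1,"ty":-4,"tz":-4,"rx":0,"ry":0,"rz":0,"hand":-1},{"tx":-1,"ty":-4,"tz":-2,"rx":0,"ry":0,"rz":0,"hand":-1}]'

```text
time: 6.2
ee_pos: [0.4646, 0.1988, 0.4401]
eef_rot: [0.992, 0.124, -0.0, -0.001]
contact_force: [1.8, 0.1, 0.2]
opening: 0.0
```

```bash
python3 -c "
from h import *;go([.3843,.3625,.36])
from workcell import manip
a=manip.get_image('scene')['img'];b=manip.get_image('wrist')['img']
cv2.imwrite('pics/s2.png',np.hstack([cv2.resize(a[200:300,320:420],(400,400),interpolation=2),cv2.resize(b,(400,300))[:, :][np.r_[0:300,[299]*100]]])[...,::-1])"
```

```text
t 6.2 p [0.4646 0.1988 0.4401] x [ 0.969  0.246 -0.001] z [-0.001  0.001 -1.   ] q [-0.45  0.17 -0.    1.88 -0.    1.09 -0.21] F [1.8 0.1 0.2] open 1.912663109344669e-05
tool cm [ -3.75 -17.83   8.03] xang 14.2
```

View pics/s2.png

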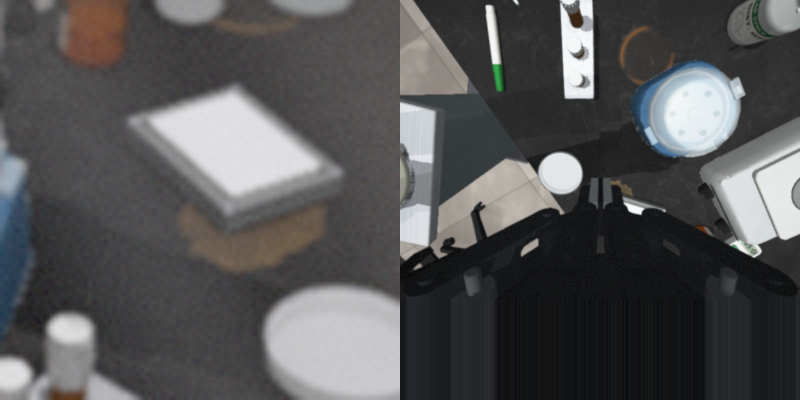

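The tile now lies flat, inset evenly in the stand's rim. The rack row runs vertically in the wrist view, with the tall tube farthest away. Next I move above it with the gripper open.

Emit:
play_rows --commands '[{"tx":-0.5,"ty":-2.2,"tz":0,"rx":0,"ry":0,"rz":0,"hand":1},{"tx":-0.5,"ty":-2.2,"tz":0,"rx":0,"ry":0,"rz":0,"hand":1},{"tx":-0.5,"ty":-2.2,"tz":0,"rx":0,"ry":0,"rz":0,"hand":1},{"tx":-0.5,"ty":-2.2,"tz":0,"rx":0,"ry":0,"rz":0,"hand":1},{"tx":-0.5,"ty":-2.2,"tz":0,"rx":0,"ry":0,"rz":0,"hand":1},{"tx":-0.5,"ty":-2.2,"tz":0,"rx":0,"ry":0,"rz":0,"hand":1},{"tx":-0.5,"ty":-2,"tz":1,"rx":0,"ry":0,"rz":0,"hand":1},{"tx":-0.2,"ty":-1,"tz":1,"rx":0,"ry":0,"rz":0,"hand":1},{"tx":0,"ty":0,"tz":0,"rx":0,"ry":0,"rz":0,"hand":1},{"tx":0,"ty":0,"tz":0,"rx":0,"ry":0,"rz":0,"hand":1}]'

```text
time: 7.3
ee_pos: [0.3844, 0.3545, 0.4202]
eef_rot: [0.992, 0.129, 0.002, -0.002]
contact_force: [0.9, -0.5, -0.4]
opening: 0.0856
```

```bash
python3 -c "
from h import *;go([.3843,.3625,.36])
from workcell import manip
s=manip.read_state();T=np.eye(4);T[:3,:3]=Ro.from_quat(s['eef_rot']).as_matrix();T[:3,3]=s['ee_pos']
d=manip.get_image('wrist');d['view']=np.linalg.inv(T@d['hand_eye']);np.savez('w',**d)
cv2.imwrite('pics/w2.png',d['img'][...,::-1])"
```

```text
t 7.3 p [0.3844 0.3545 0.4202] x [0.967 0.256 0.004] z [ 0.003  0.004 -1.   ] q [-0.68  0.23 -0.13  1.86  0.03  1.05 -0.57] F [ 0.9 -0.5 -0.4] open 0.08564784492132384
tool cm [ 0.17 -0.76  6.03] xang 14.8
```

View pics/w2.png

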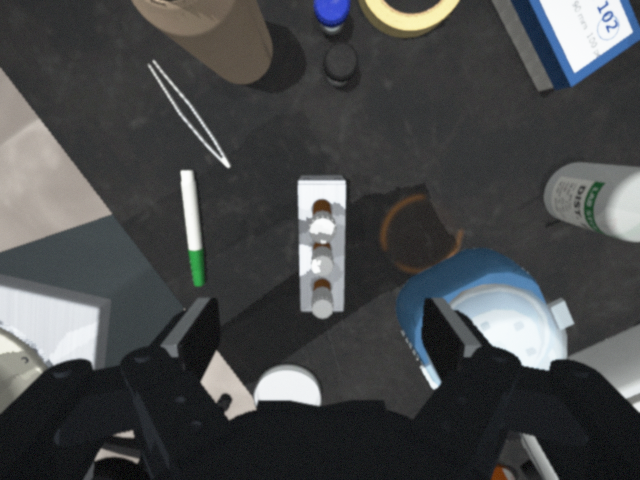

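The wrist view shows the tall cap top at about (322,230), nearly centred between the jaws. The row runs vertically and the blue centrifuge on the right is clear.

```bash
python3 -c "
from h import *
d=np.load('w.npz')
for u,v,z in[(322,230,.145),(321,268,.105),(321,312,.105)]:print(ray(d,u,v,z).round(4))
P=[ray(d,u,v,.056)[:2].round(4) for u,v in[(298,179),(346,179),(345,311),(301,311)]];print(P,np.mean(P,0))
go([.3843,.3625,.287])"
```

```text
[0.3841 0.3646 0.145 ]
[0.3951 0.3211 0.105 ]
[0.4061 0.2794 0.105 ]
[array([0.355 , 0.3864]), array([0.3999, 0.3982]), array([0.4377, 0.2624]), array([0.3917, 0.2503])] [0.396075 0.324325]
t 7.35 p [0.3844 0.3543 0.4202] x [0.967 0.255 0.004] z [ 0.003  0.004 -1.   ] q [-0.68  0.23 -0.13  1.86  0.03  1.05 -0.57] F [0.1 0.7 0.5] open 0.08507726492986836
tool cm [ 0.15 -0.76 13.32] xang 14.8
```

Emit:
play_rows --commands '[{"tx":0.1,"ty":-0.4,"tz":0,"rx":0,"ry":0,"rz":0,"hand":1},{"tx":0,"ty":-0.4,"tz":0,"rx":0,"ry":0,"rz":0,"hand":1},{"tx":0,"ty":0,"tz":1,"rx":0,"ry":0,"rz":0,"hand":1},{"tx":0,"ty":0,"tz":2,"rx":0,"ry":0,"rz":0,"hand":1},{"tx":0,"ty":0,"tz":2.5,"rx":0,"ry":0,"rz":0,"hand":1},{"tx":0,"ty":0,"tz":2.5,"rx":0,"ry":0,"rz":0,"hand":1},{"tx":0,"ty":0,"tz":2.5,"rx":0,"ry":0,"rz":0,"hand":1},{"tx":0,"ty":0,"tz":1.5,"rx":0,"ry":0,"rz":0,"hand":1},{"tx":0,"ty":0,"tz":0.5,"rx":0,"ry":0,"rz":0,"hand":1},{"tx":0,"ty":0,"tz":0,"rx":0,"ry":0,"rz":0,"hand":1}]'

```text
time: 8.35
ee_pos: [0.3877, 0.3598, 0.29]
eef_rot: [0.992, 0.125, 0.004, -0.002]
contact_force: [-0.5, 0.4, -0.1]
opening: 0.0853
```

```bash
python3 -c "
from h import *
go([.3843,.363,.287])"
```

```text
t 8.35 p [0.3877 0.3598 0.29  ] x [0.969 0.248 0.009] z [ 0.007  0.005 -1.   ] q [-0.7   0.4  -0.12  1.96  0.07  0.77 -0.61] F [-0.5  0.4 -0.1] open 0.08526888442613643
tool cm [-0.26 -0.39  0.3 ] xang 14.3
```

Emit:
play_rows --commands '[{"tx":-0.3,"ty":-0.4,"tz":0.2,"rx":0,"ry":-0.5,"rz":0,"hand":1},{"tx":0,"ty":0,"tz":0.1,"rx":0,"ry":0,"rz":0,"hand":1},{"tx":0,"ty":0,"tz":0,"rx":0,"ry":0,"rz":0,"hand":-1},{"tx":0,"ty":0,"tz":0,"rx":0,"ry":0,"rz":0,"hand":-1},{"tx":0,"ty":0,"tz":0,"rx":0,"ry":0,"rz":0,"hand":-1},{"tx":0,"ty":0,"tz":0,"rx":0,"ry":0,"rz":0,"hand":-1},{"tx":0,"ty":0,"tz":0,"rx":0,"ry":0,"rz":0,"hand":-1},{"tx":0,"ty":0,"tz":0,"rx":0,"ry":0,"rz":0,"hand":-1},{"tx":0,"ty":0,"tz":0,"rx":0,"ry":0,"rz":0,"hand":-1},{"tx":0,"ty":0,"tz":0,"rx":0,"ry":0,"rz":0,"hand":-1}]'

```text
time: 9.35
ee_pos: [0.3847, 0.3643, 0.2905]
eef_rot: [0.992, 0.125, 0.002, -0.003]
contact_force: [-0.4, -0.7, 0.2]
opening: 0.0182
```

```bash
python3 -c "
from h import *
go([.3843,.363,.40])"
```

```text
t 9.35 p [0.3847 0.3643 0.2905] x [0.969 0.247 0.005] z [ 0.003  0.007 -1.   ] q [-0.71  0.41 -0.12  1.96  0.07  0.77 -0.62] F [-0.4 -0.7  0.2] open 0.0182174908361658
tool cm [ -0.02   0.05 -10.95] xang 14.3
```

Emit:
play_rows --commands '[{"tx":0,"ty":0,"tz":-0.5,"rx":0,"ry":0,"rz":0,"hand":-1},{"tx":0,"ty":0,"tz":-1,"rx":0,"ry":0,"rz":0,"hand":-1},{"tx":0,"ty":0,"tz":-1.5,"rx":0,"ry":0,"rz":0,"hand":-1},{"tx":0,"ty":0,"tz":-1.5,"rx":0,"ry":0,"rz":0,"hand":-1},{"tx":0,"ty":0,"tz":-1.5,"rx":0,"ry":0,"rz":0,"hand":-1},{"tx":0,"ty":0,"tz":-1.5,"rx":0,"ry":0,"rz":0,"hand":-1},{"tx":0,"ty":0,"tz":-2,"rx":0,"ry":0,"rz":0,"hand":-1},{"tx":0,"ty":0,"tz":-2,"rx":0,"ry":0,"rz":0,"hand":-1},{"tx":0,"ty":0,"tz":-2,"rx":0,"ry":0,"rz":0,"hand":-1},{"tx":0,"ty":0,"tz":0,"rx":0,"ry":0,"rz":0,"hand":-1}]'

```text
time: 10.35
ee_pos: [0.384, 0.3632, 0.437]
eef_rot: [0.992, 0.125, 0.004, -0.005]
contact_force: [0.3, 1.1, -0.1]
opening: 0.0185
```

```bash
python3 -c "
from h import *
go([.45,.05,.44])
from workcell import manip
a=manip.get_image('scene')['img'];cv2.imwrite('pics/s3.png',a[...,::-1])"
```

```text
t 10.35 p [0.384  0.3632 0.437 ] x [0.969 0.248 0.008] z [ 0.006  0.01  -1.   ] q [-0.69  0.22 -0.13  1.83  0.03  1.08 -0.59] F [ 0.3  1.1 -0.1] open 0.01848957814015922
tool cm [-1.36 31.98 -0.59] xang 14.3
```

View pics/s3.png

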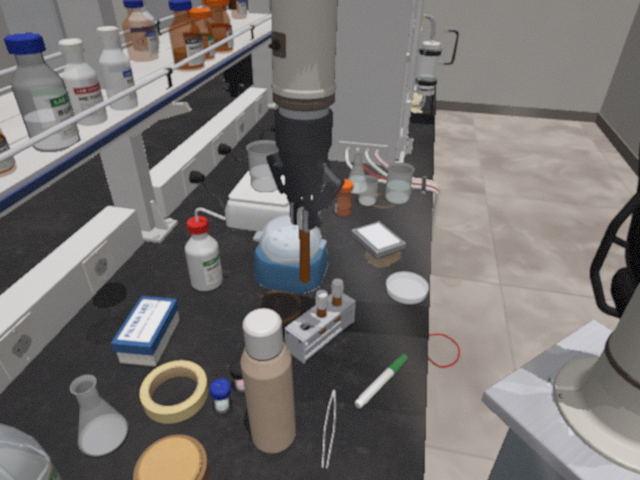

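The tall tube is held upright in the fingers above the rack. Both short tubes are still in place and the tile is flat.

Emit:
play_rows --commands '[{"tx":-0.2,"ty":2,"tz":0,"rx":0,"ry":0,"rz":0,"hand":-1},{"tx":-0.2,"ty":4,"tz":0,"rx":0,"ry":0,"rz":0,"hand":-1},{"tx":-0.2,"ty":4.2,"tz":0,"rx":0,"ry":0,"rz":0,"hand":-1},{"tx":-0.2,"ty":4.2,"tz":0,"rx":0,"ry":0,"rz":0,"hand":-1},{"tx":-0.2,"ty":4.2,"tz":0,"rx":0,"ry":0,"rz":0,"hand":-1},{"tx":-0.2,"ty":4.2,"tz":0,"rx":0,"ry":0,"rz":0,"hand":-1},{"tx":-0.2,"ty":4.2,"tz":0,"rx":0,"ry":0,"rz":0,"hand":-1},{"tx":-0.2,"ty":4.2,"tz":0,"rx":0,"ry":0,"rz":0,"hand":-1},{"tx":0,"ty":3,"tz":0,"rx":0,"ry":0,"rz":0,"hand":-1},{"tx":0,"ty":1,"tz":0,"rx":0,"ry":0,"rz":0,"hand":-1}]'

```text
time: 11.4
ee_pos: [0.4535, 0.0067, 0.4246]
eef_rot: [0.992, 0.129, -0.003, -0.004]
contact_force: [0.0, -0.3, -0.1]
opening: 0.0181
```

Emit:
play_rows --commands '[{"tx":0,"ty":0,"tz":0,"rx":0,"ry":4,"rz":0,"hand":-1},{"tx":0,"ty":0,"tz":0,"rx":0,"ry":5,"rz":0,"hand":-1},{"tx":0,"ty":0,"tz":0,"rx":0,"ry":5,"rz":0,"hand":-1},{"tx":0,"ty":0,"tz":0,"rx":0,"ry":5,"rz":0,"hand":-1},{"tx":0,"ty":0,"tz":0,"rx":0,"ry":5,"rz":0,"hand":-1},{"tx":0,"ty":0,"tz":0,"rx":0,"ry":5,"rz":0,"hand":-1},{"tx":0,"ty":0,"tz":0,"rx":0,"ry":5,"rz":0,"hand":-1},{"tx":0,"ty":0,"tz":0,"rx":0,"ry":5,"rz":0,"hand":-1},{"tx":0,"ty":0,"tz":0,"rx":0,"ry":4,"rz":0,"hand":-1},{"tx":0,"ty":0,"tz":0,"rx":0,"ry":0,"rz":0,"hand":-1}]'

```text
time: 12.4
ee_pos: [0.4487, 0.0119, 0.4167]
eef_rot: [0.923, 0.119, 0.362, -0.054]
contact_force: [0.2, 0.7, -0.0]
opening: 0.0184
```

```bash
cat >> h.py <<'E'
def fin():
    from workcell import manip
    s=manip.read_state();R=Ro.from_quat(s["eef_rot"]).as_matrix();z=R[:,2];p=np.array(s["ee_pos"])
    print("tilt",np.degrees(np.arccos(-z[2])),"foot",p+.2805*z,"mid",p+.213*z)
    go(np.array([.58,.042,.10+.0675*-z[2]])-.213*z)
E
python3 -c "
from h import *
fin()"
```

```text
tilt 42.90935810792351 foot [0.63248522 0.06386426 0.21126321] mid [0.58826076 0.05136551 0.26070235]
t 12.4 p [0.4487 0.0119 0.4167] x [0.71  0.18  0.681] z [ 0.655  0.185 -0.732] q [-0.34 -0.09  0.31  2.34 -0.76  0.22  0.93] F [ 0.2  0.7 -0. ] open 0.01839862656852468
tool cm [-8.33  0.84  7.43] xang 14.2
```

Emit:
play_rows --commands '[{"tx":0,"ty":0,"tz":0,"rx":0,"ry":0,"rz":0,"hand":-1},{"tx":0,"ty":0,"tz":0,"rx":0,"ry":0,"rz":0,"hand":-1},{"tx":0,"ty":0,"tz":0,"rx":0,"ry":0,"rz":0,"hand":-1},{"tx":0,"ty":0,"tz":0,"rx":0,"ry":0,"rz":0,"hand":-1},{"tx":0,"ty":0,"tz":0,"rx":0,"ry":0,"rz":0,"hand":-1},{"tx":0,"ty":0,"tz":0,"rx":0,"ry":0,"rz":0,"hand":-1},{"tx":0,"ty":0,"tz":0,"rx":0,"ry":0,"rz":0,"hand":-1},{"tx":0,"ty":0,"tz":0,"rx":0,"ry":0,"rz":0,"hand":-1},{"tx":0,"ty":0,"tz":0,"rx":0,"ry":0,"rz":0,"hand":-1},{"tx":0,"ty":0,"tz":0,"rx":0,"ry":0,"rz":0,"hand":-1}]'

```text
time: 13.4
ee_pos: [0.4489, 0.0138, 0.4163]
eef_rot: [0.924, 0.121, 0.359, -0.054]
contact_force: [0.1, -0.5, -0.1]
opening: 0.0183
```

```bash
python3 -c "
from h import *
fin()
from workcell import manip
print(np.round(manip.read_state()['qd'],3))
a=manip.get_image('scene')['img'];b=manip.get_image('top')['img']
f=lambda i,x,y:cv2.resize(i[y:y+225,x:x+200],(400,450),interpolation=2)
cv2.imwrite('pics/s4.png',np.hstack([f(a,260,130),f(b,240,140)])[...,::-1])"
```

```text
tilt 42.54501088841804 foot [0.63119755 0.06619492 0.20961051] mid [0.58733546 0.05357524 0.25934089]
t 13.4 p [0.4489 0.0138 0.4163] x [0.714 0.184 0.676] z [ 0.65   0.187 -0.737] q [-0.33 -0.09  0.3   2.34 -0.74  0.22  0.91] F [ 0.1 -0.5 -0.1] open 0.01830556740807121
tool cm [-8.15  1.08  7.38] xang 14.4
[ 0.001 -0.     0.001  0.    -0.001  0.001  0.001]
```

View pics/s4.png

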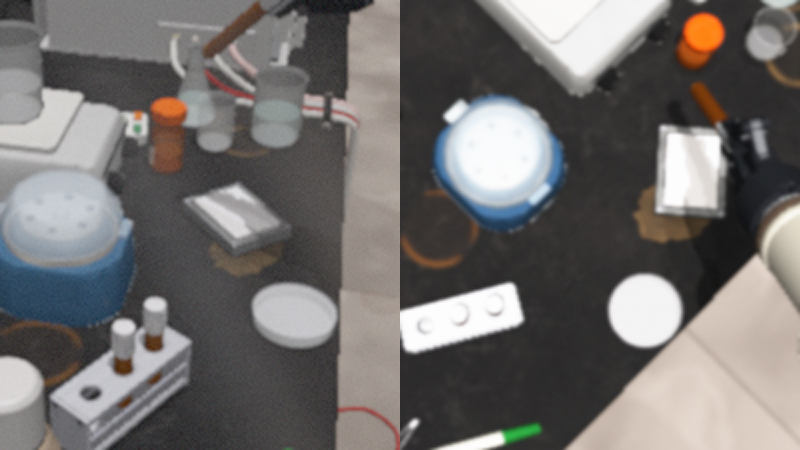

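The last view shows the tube slanted cap-up over the tile. Its foot, at top-view pixel (387,184), gives y = 0.066, which matches the arm's own figure. The tile is flat, and the short tubes and bystanders have not moved. Handing in.

```bash
python3 -c "
from workcell import manip
print(manip.hand_in())"
```

```text
the job is handed in; nothing more can be done
None
```

I pressed the tile flat, drew the tall tube out by its cap, and handed the job in with the tube held at a slant over the tile. No verdict was given. The clock read 13.4 s at my last check, against a limit of 42 s.

- **Tile:** the fingertips bottomed out at 22 mm above the worktop, as they should with the tile fully down. The press reached about 43 N at the wrist. Later pictures show the tile level in its stand.
- **Tube:** worked out from the arm pose, it is about 42.5° from upright, cap up. Its middle is about 14 mm in plan from the tile centre. The top camera agreed on the foot's sideways position. The arm was still and no outside force showed beyond noise.
- **Grip:** the fingers stopped at 18 mm on a 20 mm cap. The picture taken after lifting shows the tube held.
- **Other things:** in the last pictures both short tubes are in the rack, and the things in view stand where they were. I did not measure how far each one had moved.

**Not as asked:** the foot is about 210 mm above the worktop, roughly twice the hand's breadth you wanted. It is well over the 65 mm minimum. I did not go lower because joint 6 (0.22, limit 0.19) and joint 4 (2.34, limit 2.42) were close to the ends of their ranges.

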